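Clamp a glued transformer in the bench screw press

ROBOT

A 7-joint arm with a two-finger parallel gripper is mounted at the origin on a cart in front of the work surface, level with it; the furniture and walls round the work are solid. World frame = base frame: x ahead of the robot, y to its left, z up, the work surface at z = 0. Lengths are in m, angles in rad, forces in N, time in s.
With the tool pointing down it reaches from about 0.4 to 0.85 m from the base axis. Payload 10.4 kg.
Tool frame: the origin (TCP) lies on the mounting face of the last link; the fingertips stand 173 mm ahead of it and the grasp point (between the pads) lies 155 mm ahead of it (manip.tip_extent is the distance from the TCP to the fingertips, in m); z points along the fingers, y is the line along which they close (so a half turn about z gives the same grasp; the last joint's range is limited). The gripper opens to 85 mm and grips with 20 to 120 N. Pads are 22 mm wide; open, the fingers measure 114 mm over their backs; the gripper's body (76 mm by 85 mm) begins 54 mm behind the grasp point. The pads swing forward as they close: fully open they stand 13 mm farther back than shut.
Start: joints at [1.153, 0.332, -0.065, 1.46, 0.022, 1.35, -0.088], TCP at [0.24, -0.577, 0.405] pointing down, gripper open.
Joint ranges: [-2.6, 2.6], [-0.5, 2.12], [-1.47, 1.34], [0.16, 2.42], [-1.27, 4.41], [0.06, 2.06], [-2.6, 2.6]. Speed limits (rad/s): [2.22, 2.22, 2.79, 2.79, 3.14, 3.14, 3.14].

INTERFACE

Orientations are given as a unit quaternion [x, y, z, w].
In Python, from workcell import manip gives the robot as it stands.
- The arm moves only by the tool move_arm, never from a script. Its argument "plan" is one flat list of numbers, 7 for each row, row after row: the turn, a rotation vector about the tool's x, y, z in rad, then the shift along the tool's x, y, z in m, then the finger opening in m, from 0 to 0.0854. In form: [ax, ay, az, dx, dy, dz, gripper, ax, ay, az, dx, dy, dz, gripper, ...]. A call has 1 to 12 rows; each row is the pose to reach, as a shift and turn from the pose commanded when the call began, along the tool's axes at that moment; what a row does not reach only later rows make up. A row lasts 1/8 s, in which the tool goes at most 62.5 mm and 10.7 degrees, less where a joint would pass 70% of its speed; a pose out of reach is approached as far as the arm can. A call with a gripper value outside its range is refused whole. The fingers move at their own pace and stop on an object; "squeeze" is the grip in N (left out, the last holds). Time passes only in rows, so rows that repeat a pose let the fingers close. It gives the time, the measured TCP pose, the force, the opening and the grip force at its end, in the units of the state.
- manip.get_obs(): the state, without advancing time (a new reading comes with each control period).
- manip.camera(name): name is "side" or "top"; returns a dict with "color" (420x560x3 uint8, red, green, blue), "fx", "fy", "cx", "cy" (pixels), "cam_to_world" (4x4, takes a point from camera to world coordinates). Camera axes: x right, y down, z forward; pixel columns grow to the right and rows downward; lengths in m; the calibration is good to about 2 mm. A picture is of the moment at which its call begins. There is no depth.
- manip.hand_in(): hands the job in; it is judged then, once.
Trained networks look in a picture, given as the dict that the camera call returned (one of the last four; its "shot" number tells which), for a name from the list of things; names that differ only in an ending like _2 or _b are one class to them, and where a whole thing is asked for, a point or a joint stands for the part that bears it (a point fixed in the world has none). Each returns a list of dicts, best first, with "conf" (0 to 1); they miss things now and then, are a little off and sometimes report something else, mostly with a low value. They report only what shows in the picture. A call takes as long as a camera call.
- manip.look_for(picture, label): "position" ([x, y, z] in m, in the coordinates of the camera as it stood for that picture, good to about 4 mm: the middle of the surface that is visible of it).
- manip.silhouettes(picture, label): "pixels" (420x560 bool, what is visible of it).
- manip.tip_of(picture, label): "position" ([x, y, z] in m, in the coordinates of the camera as it stood for that picture, good to about 4 mm: a listed point, or the origin of a listed thing).
The state is a dict: "clock": time; "joint_pos": joint angles; "joint_velocities": joint speeds; "tau": joint torques, N m; "position": TCP position; "ee_rot": TCP orientation; "ft_force": force on the tool from outside, world axes, zero at the start; "torque": the same for the moment, N m; "grip_width": opening from 0.0 (shut) to 1.0 (fully open); "grasp_force": force on a finger pad.
Only numpy, scipy, OpenCV 4.12 (cv2) and the standard library are available. Lean on these libraries where they do the work, as an engineer would, in place of code of your own. Each camera call takes 0.05 s, during which the arm holds its last target. There are 200 camera calls.

TASK

The transformer in the small screw press has just been glued and needs clamping while it sets. Take the loose crank by its hub, fit it fully home on the square end of the press spindle without forcing it (feel for the square), then take the crank's knob and wind clockwise, round full circles, until the platen bears firmly on the transformer. Stop as soon as the crank stiffens, so that nothing is crushed, and leave the crank on the spindle and the other things on the bench where they are.

Things in the scene. Friction and masses are not known exactly. Their poses are not given: they have to be found in the camera images.
- crank_hub (a point): Centre of the hub (a steel block 26 x 26 mm, 36 mm tall) of a loose dark crank, about 0.3 kg, that stands on its hub on a black rubber mat left of the press. This point is 18 mm above the hub's lower end. z up, x from hub to knob; the flat sides are square to x and y. Grip across y: those two faces are bare down to the bottom. A desk fan overhangs the table left of the crank, 0.43 m up.
- socket_mouth (a point): Middle of the hub's lower end, where a square socket opens downwards: 15.5 x 15.5 mm, sides parallel to the hub's x and y, 25 mm deep. From the hub a flat arm (12 mm wide, 20 to 29 mm above this point) runs along +x to the upright knob and along -x to a 27 mm ball weight 40 mm out, so that the crank balances on its hub. Axes as crank_hub.
- knob_grip (a point): Middle of the crank's black knob, a round grip 22 mm across, 42 mm tall, its top 71 mm above the hub's lower end. This point is 45 mm from the hub's axis and 54.5 mm above the hub's lower end. The knob spins freely on its upright pin, so a gripper can hold it without turning while the crank goes round; the axes of this point spin with it.
- press: Small grey screw press, fixed to the bench at the right end of the table: base 80 x 112 x 14 mm, steel bed 16 mm above the bench, two columns 41 mm either side of the middle along its y axis, crosshead (40 x 110 mm) from 100 to 122 mm up, column nuts up to 131 mm. Origin at the middle of its underside, z up, x roughly away from the robot. The screw spindle stands in the middle.
- spindle_top (a point): Top of the press's screw spindle, on its axis. Downwards: a round pilot 11 mm across, 4 mm long, then the square end, 14 x 14 mm, 18 mm long. The square starts at any angle, which is not measured (the axes here do not turn with it): turn the lightly pressed socket until it drops, at most 90 degrees. It enters within 4 degrees. While it lies on the square, crank_hub is 14 mm above this point.
- spindle_collar (a point): Middle of the collar (21 mm round) under the square, 22 mm below spindle_top. The crank is home when its hub sits on it; crank_hub is then 4 mm below spindle_top. Winding clockwise seen from above lowers spindle, crank and platen together, 12 mm a turn. The spindle has an even drag of 0.15 N m (2 to 3 N at the knob), stays where it is left and does not turn under a light press of the socket.
- platen: Platen, a dark steel bar on the columns below the crosshead, moving down with the spindle without turning. Origin: centre of its pressing face (underneath, 36 x 44 mm). Starts 22 to 31 mm above the transformer. From touching, the load rises by about 60 N per 0.1 rad of crank; each 24 N adds 1 N at the knob. 50 to 100 N is a good clamp, 30 N slack, 150 N crushing. Let go, it holds about 75 N.
- glued_transformer: A small transformer, 43 x 36 x 34 mm, black and yellow, lying loose in the middle of the press's bed under the platen. Its flat top is 34 mm above its origin; z up. Leave it where it stands.
- capacitor: Bystander: a dark blue round capacitor, 25 x 35 mm, standing behind the crank. Origin at its underside.
- heat_sink: Bystander: a pale finned heat sink, 30 x 45 x 22 mm, behind the crank. Origin at its underside.
- flux_jar: Bystander: a yellow-lidded flux jar, 48 mm across and 31 mm tall, behind the mat. Origin at its underside.
- tape_roll: Bystander: a black roll of tape, 65 mm across and 18 mm tall, lying behind the press. Origin at its underside.
- pliers: Bystander: red-handled pliers, 179 x 57 x 13 mm, lying on the left part of the mat. Origin at their underside.
- solder_spool: Bystander: a white spool of solder, 52 mm across and 40 mm tall, standing at the left. Origin at its underside.

How it is judged:
On the way, in this order (a step that is already met when the one before it is completed fails the run):
1. the crank is home on the square of the spindle (horizontal distance between crank_hub and spindle_top below 0.003 m and z of crank_hub in the frame of spindle_top below -0.002 m and angle between crank_hub's own z axis and vertical below 0.08 rad), for 0.2 s.
2. the platen is wound down until it bears on the transformer with over 40 N (all of step 1 and contact force between platen and glued_transformer above 40 N), for 0.2 s.
At the end, for the whole second after the job is handed in: the crank is home on the spindle (on its axis within 3 mm, its hub's centre at least 2 mm below the spindle's top, tilted less than 0.08 rad), the platen rests still on the transformer with over 30 N, and the transformer is within 5 mm of where it stood (all of step 1 and contact force between platen and glued_transformer above 30 N and linear speed of platen below 0.002 m/s and distance of glued_transformer from where it was at the start of the episode below 0.005 m); the robot touches nothing.
It fails at once if the transformer is crushed: over 150 N from the platen (contact force between platen and glued_transformer above 150 N).
It fails at once if the crank is forced: over 100 N between it and the press (contact force between crank and press above 100 N).
It fails at once if a bystander is pushed more than 30 mm (distance of any of capacitor, heat_sink, flux_jar, tape_roll, pliers, solder_spool from where it was at the start of the episode above 0.03 m).
It also fails if it takes over 72 s, if anything falls off the work surface, if the arm or the gripper's body presses on something with over 40 N, if the wrist force passes 120 N, or if a joint passes its speed limit or range.

## Working session

There is one attempt and no reset: what is moved stays moved. The work goes in short steps, Python scripts to look and compute and a tool call to move; the robot and the scene stay as the last step left them, time stands still between calls to the robot, and variables do not carry over. Pictures are saved under pics/ and viewed, at most 10 in all, crops included, and the job is handed in when it is done.

Besides the shell and the picture viewer there is one more tool, called after "Request:" as a command line: name --argument value ..., lists and objects as JSON in quotes. move_arm: Moves the arm, as the interface text tells. Its arguments: {"type":"object","properties":{"plan":{"type":"array","items":{"type":"number"}},"squeeze":{"type":"number"}},"required":["plan"]}

```bash
mkdir -p pics; ls; cat > h.py <<'E'
import numpy as np,cv2
from workcell import manip
from scipy.spatial.transform import Rotation as R
def pts(cam,labels,fn='tip_of'):
    p=manip.camera(cam); T=np.array(p['cam_to_world'])
    out={}
    for l in labels:
        r=getattr(manip,fn)(p,l)
        out[l]=[(np.round((T@np.r_[d['position'],1])[:3],4).tolist(),round(d['conf'],2)) for d in r[:2]]
    return p,out
def save(p,n): cv2.imwrite('pics/'+n,p['color'][:,:,::-1])
E
python3 - <<'E'
from h import *
o=manip.get_obs();print({k:np.round(v,3).tolist() for k,v in o.items()}, manip.tip_extent)
for c in ['side','top']:
    p,r=pts(c,['crank_hub','socket_mouth','knob_grip','press','spindle_top','spindle_collar','platen','glued_transformer'])
    save(p,c+'1.png');print(c,np.round(p['cam_to_world'],3).tolist(),p['fx'])
    for k,v in r.items():print(k,v)
a=cv2.imread('pics/side1.png');b=cv2.imread('pics/top1.png')
E
```

```text
pics
{'clock': 0.0, 'joint_pos': [1.153, 0.333, -0.065, 1.461, 0.022, 1.35, -0.089], 'joint_velocities': [-0.001, -0.0, -0.002, 0.0, 0.002, 0.001, 0.002], 'tau': [0.001, -62.546, 0.049, -39.161, 0.016, 0.01, 0.0], 'position': [0.24, -0.577, 0.404], 'ee_rot': [0.981, 0.196, -0.0, -0.001], 'ft_force': [0.239, 0.258, 0.161], 'torque': [-0.003, 0.045, 0.018], 'grasp_force': 0.0, 'grip_width': 1.004} 0.1734
side [[0.917, -0.16, 0.366, 0.141], [-0.4, -0.334, 0.854, -0.903], [-0.015, -0.929, -0.37, 0.518], [0.0, 0.0, 0.0, 1.0]] 518.111310204847
crank_hub []
socket_mouth []
knob_grip []
press [([0.5506, -0.259, 0.0009], 0.77)]
spindle_top []
spindle_collar [([0.5535, -0.2613, 0.1605], 0.9)]
platen [([0.5541, -0.2577, 0.0812], 0.8)]
glued_transformer [([0.5593, -0.2565, 0.0141], 0.56)]
top [[-0.011, -0.986, 0.167, 0.373], [-0.999, 0.006, -0.034, -0.037], [0.032, -0.167, -0.985, 1.016], [0.0, 0.0, 0.0, 1.0]] 475.2768302592819
crank_hub [([0.483, -0.1651, 0.0222], 0.63), ([0.5504, -0.2574, 0.003], 0.5)]
socket_mouth [([0.4826, -0.1607, 0.0055], 0.76), ([0.4181, 0.1278, 0.0051], 0.22)]
knob_grip [([0.4401, -0.1516, 0.0529], 0.55)]
press [([0.5503, -0.2557, 0.0038], 0.61)]
spindle_top [([0.5502, -0.2592, 0.1782], 0.54)]
spindle_collar [([0.5544, -0.2571, 0.1609], 0.47)]
platen [([0.5517, -0.2602, 0.0775], 0.61)]
glued_transformer [([0.5588, -0.2587, 0.0098], 0.62)]
```

View pics/side1.png

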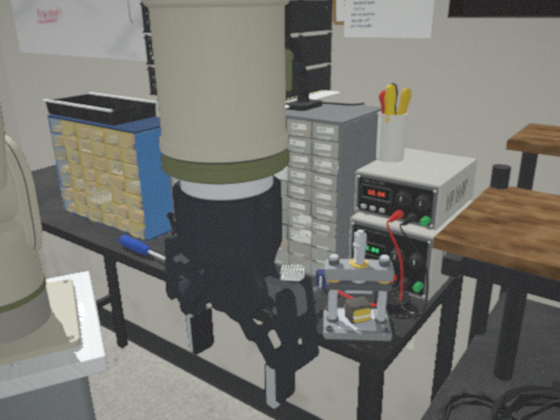

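View pics/top1.png

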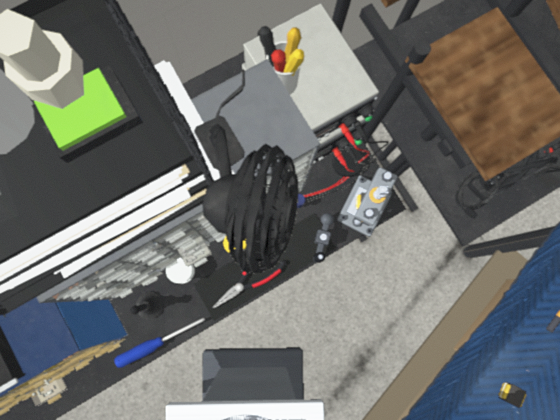

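The top view shows the crank with its knob at (319,257), hub near (324,237) and ball at (327,218). The press is at (370,205) and the fan around (255,210), left of the crank. The side view is blocked by the arm.

```bash
cat >> h.py <<'E'
def ray(p,u,v,z):
    T=np.array(p['cam_to_world']);d=T[:3,:3]@[(u-p['cx'])/p['fx'],(v-p['cy'])/p['fy'],1]
    return (T[:3,3]+d*(z-T[2,3])/d[2])[:2]
def proj(p,X):
    c=np.linalg.inv(np.array(p['cam_to_world']))@np.r_[X,1]
    return np.array([p['fx']*c[0]/c[2]+p['cx'],p['fy']*c[1]/c[2]+p['cy']])
E
python3 - <<'E'
from h import *
p=manip.camera('top')
c=p['color'][150:275,295:410,::-1];cv2.imwrite('pics/topc.png',cv2.resize(c,None,fx=5,fy=5,interpolation=cv2.INTER_CUBIC)[:600])
for l in ['crank_hub','knob_grip']:
  for d in manip.silhouettes(p,l)[:1]:
    v,u=np.nonzero(d['pixels']);print(l,d['conf'],u.mean(),v.mean(),len(u),u.min(),u.max(),v.min(),v.max())
    w=np.array([ray(p,a,b,0.03) for a,b in zip(u,v)]);print(w.mean(0),np.linalg.eigh(np.cov(w.T)))
for X in [[.483,-.163,.036],[.44,-.1516,.071],[.552,-.258,.18]]: print(proj(p,X))
for l in ['capacitor','heat_sink','flux_jar','tape_roll','pliers','solder_spool']:
  T=np.array(p['cam_to_world'])
  print(l,[((T@np.r_[d['position'],1])[:3].round(3),round(d['conf'],2)) for d in manip.tip_of(p,l)[:1]])
E
```

```text
crank_hub 0.62 321.701581027668 238.92292490118578 506 313 331 213 263
[ 0.47884867 -0.16144964] EighResult(eigenvalues=array([4.73451691e-05, 8.62685510e-04]), eigenvectors=array([[-0.23398723, -0.97223967],
       [-0.97223967,  0.23398723]]))
[322.76170183 236.54846976]
[319.84667695 256.10348699]
[383.95471844 189.28113542]
capacitor [(array([ 0.562, -0.117, -0.   ]), 0.42)]
heat_sink []
flux_jar [(array([ 0.471,  0.021, -0.005]), 0.51)]
tape_roll [(array([ 0.653, -0.226,  0.003]), 0.94)]
pliers [(array([ 0.395, -0.006,  0.002]), 0.59)]
solder_spool [(array([0.418, 0.132, 0.002]), 0.73)]
```

View pics/topc.png

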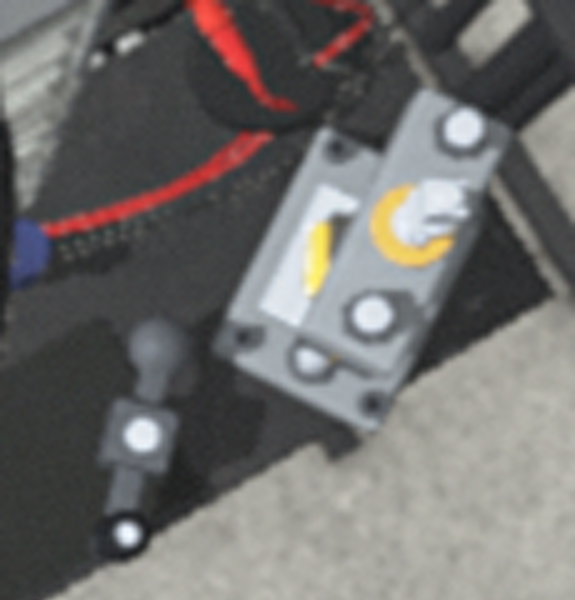

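The crop puts the hub's top centre at about (323,237.4), the knob at (320,257) and the ball at (326.6,219). The spindle tip is at (383,189.5).

```bash
python3 - <<'E'
from h import *
p=manip.camera('top')
for n,u,v,z in [('hub',322.8,237.5,.038),('hubboss',323.4,237.2,.038),('knob',320,257,.073),('ball',326.6,219,.025),('spin',383,189.4,.18),('fanR',298,210,.43),('fanR',298,210,.55),('fanB',265,272,.43),('fanT',265,145,.43)]:
  print(n,ray(p,u,v,z))
h=ray(p,323,237.4,.038)
o=manip.get_obs();Rt=R.from_quat(o['ee_rot']).as_matrix();print(Rt.round(3))
for t in [(.45,-.33,.36),(h[0],h[1],.30)]:
  print('tool shift',Rt.T@(np.array(t)-o['position']))
E
```

```text
hub [ 0.48079168 -0.1627679 ]
hubboss [ 0.4814072 -0.164034 ]
knob [ 0.43807878 -0.15161567]
ball [ 0.52148494 -0.1735825 ]
spin [ 0.55178748 -0.25624619]
fanR [ 0.47236778 -0.08193746]
fanR [ 0.45198757 -0.07264525]
fanB [ 0.39569824 -0.040094  ]
fanT [ 0.55696909 -0.04118111]
[[ 0.923  0.385  0.   ]
 [ 0.385 -0.923 -0.   ]
 [-0.     0.    -1.   ]]
tool shift [ 0.28845267 -0.14731435  0.04473693]
tool shift [ 0.38122798 -0.28937533  0.1047189 ]
```

Request:
move_arm --plan '[0,0,0.648,0.288,-0.147,0.045,0.0854,0,0,0.648,0.288,-0.147,0.045,0.0854,0,0,0.648,0.288,-0.147,0.045,0.0854,0,0,0.648,0.288,-0.147,0.045,0.0854,0,0,0.648,0.288,-0.147,0.045,0.0854,0,0,0.648,0.288,-0.147,0.045,0.0854,0,0,0.648,0.288,-0.147,0.045,0.0854,0,0,0.648,0.288,-0.147,0.045,0.0854]' --squeeze 40

```text
clock: 2.4
position: [0.4489, -0.3317, 0.3599]
ee_rot: [0.992, -0.127, -0.0, 0.0]
ft_force: [0.3, 0.0, 0.4]
grip_width: 1.001
grasp_force: 0.0
```

```bash
cat >> h.py <<'E'
def st():
    o=manip.get_obs();M=R.from_quat(o['ee_rot']).as_matrix()
    print('t',round(o['clock'],2),'pos',np.round(o['position'],4),'yaw_x',round(np.degrees(np.arctan2(M[1,0],M[0,0])),2),'tilt',np.round(M[:2,2],4),'j',np.round(o['joint_pos'],2),'F',np.round(o['ft_force'],1),'M',np.round(o['torque'],2),'g',round(o['grip_width']*85.4,1),round(o['grasp_force'],1))
    return o,M
def sh(o,M,t): print('shift',(M.T@(np.array(t)-o['position'])).round(4))
E
python3 - <<'E'
from h import *
o,M=st()
for c in ['side','top']:
    p,r=pts(c,['crank_hub','socket_mouth','knob_grip','spindle_top','spindle_collar']);save(p,c+'2.png')
    for k,v in r.items():print(k,v)
E
```

```text
t 2.4 pos [ 0.4489 -0.3317  0.3599] yaw_x -14.6 tilt [-0.0002 -0.0007] j [ 0.72  0.22 -0.19  1.69  0.05  1.23 -1.31] F [0.3 0.  0.4] M [-0.03 -0.    0.01] g 85.5 0.0
crank_hub [([0.4867, -0.1617, 0.0199], 0.86)]
socket_mouth [([0.4806, -0.1649, 0.0044], 0.79)]
knob_grip [([0.441, -0.1505, 0.0581], 0.67)]
spindle_top [([0.553, -0.2585, 0.1793], 0.95), ([0.5543, -0.2583, -0.0002], 0.72)]
spindle_collar [([0.5505, -0.2584, 0.1608], 0.57)]
crank_hub [([0.4837, -0.1646, 0.0237], 0.97)]
socket_mouth [([0.4807, -0.1624, 0.0032], 0.83)]
knob_grip [([0.44, -0.1528, 0.0533], 0.63)]
spindle_top [([0.5505, -0.2578, 0.1796], 0.47)]
spindle_collar [([0.5515, -0.2591, 0.1604], 0.43)]
```

View pics/side2.png

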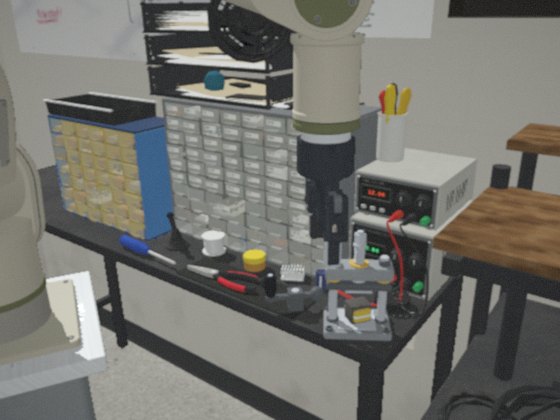

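The side view shows the crank on the mat at (290,295), clear of the arm, and the press at (358,290). The fan is behind the forearm.

Request:
move_arm --plan '[0,0,0,-0.02,-0.1,0.09,0.0854,0,0,0,-0.02,-0.1,0.09,0.0854,0,0,0,-0.02,-0.1,0.09,0.0854,0,0,0,-0.015,-0.135,0.105,0.0854,0,0,0,-0.0105,-0.171,0.12,0.0854,0,0,0,-0.0105,-0.171,0.12,0.0854,0,0,0,-0.0105,-0.171,0.12,0.0854]'

```text
clock: 3.88
position: [0.4825, -0.1633, 0.2402]
ee_rot: [0.992, -0.127, 0.0, 0.0]
ft_force: [0.5, -1.1, 0.8]
grip_width: 0.999
grasp_force: 0.0
```

```bash
python3 - <<'E'
from h import *
o,M=st()
for c in ['side','top']:
    p,r=pts(c,['crank_hub','socket_mouth','knob_grip']);save(p,c+'3.png')
    for k,v in r.items():print(k,v)
sh(o,M,(.482,-.1635,.182))
E
```

```text
t 3.88 pos [ 0.4825 -0.1633  0.2402] yaw_x -14.55 tilt [ 0.0006 -0.0008] j [ 0.51  0.26 -0.31  1.93  0.1   0.96 -1.66] F [ 0.5 -1.1  0.8] M [-0.03  0.08  0.03] g 85.3 0.0
crank_hub [([0.4844, -0.1638, 0.0196], 0.57)]
socket_mouth [([0.4781, -0.1639, 0.0037], 0.57), ([0.4153, 0.1345, 0.0009], 0.36)]
knob_grip [([0.4416, -0.1499, 0.058], 0.77)]
crank_hub []
socket_mouth [([0.4733, 0.0204, -0.0016], 0.67)]
knob_grip []
shift [-0.0005  0.0003  0.0582]
```

View pics/side3.png

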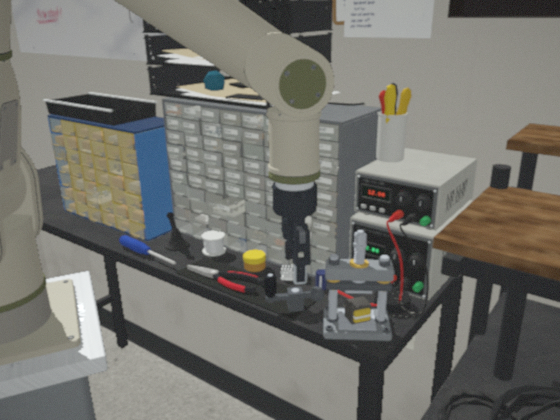

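The gripper is above the hub at (292,280) in the side view, with nothing touching. I'll descend and grip.

Request:
move_arm --plan '[0,0,0,0,0,0.03,0.0854,0,0,0,0,0,0.058,0.0854,0,0,0,0,0,0.058,0.0854,0,0,0,0,0,0.058,0.02,0,0,0,0,0,0.058,0.02,0,0,0,0,0,0.058,0.02,0,0,0,0,0,0.058,0.02,0,0,0,0,0,0.058,0.02,0,0,0,0,0,0.058,0.02]' --squeeze 60

```text
clock: 5.4
position: [0.4827, -0.1624, 0.1826]
ee_rot: [0.992, -0.126, 0.001, 0.0]
ft_force: [-2.1, 0.8, 7.2]
grip_width: 0.294
grasp_force: 59.0
```

```bash
python3 - <<'E'
from h import *
o,M=st()
E
```

```text
t 5.4 pos [ 0.4827 -0.1624  0.1826] yaw_x -14.51 tilt [ 0.001  -0.0006] j [ 0.5   0.35 -0.29  1.97  0.13  0.84 -1.7 ] F [-2.1  0.8  7.2] M [ 0.02  0.35 -0.02] g 25.1 59.0
```

Request:
move_arm --plan '[0,0,0,0,0,-0.02,0.02,0,0,0,-0.005,0.01,-0.05,0.02,0,0,0,-0.015,0.03,-0.085,0.02,0,0,0,-0.022,0.045,-0.12,0.02,0,0,0,-0.012,0.06,-0.165,0.02,0,0,0,-0.003,0.08,-0.218,0.02,0,0,0,-0.003,0.08,-0.218,0.02,0,0,0,-0.003,0.08,-0.218,0.02]'

```text
clock: 6.4
position: [0.4591, -0.2385, 0.3986]
ee_rot: [0.992, -0.126, -0.001, -0.0]
ft_force: [0.2, -0.0, -4.0]
grip_width: 0.289
grasp_force: 59.6
```

```bash
python3 - <<'E'
from h import *
o,M=st()
ims=[]
for c in ['side','top']:
    p,r=pts(c,['crank_hub','socket_mouth','knob_grip','spindle_top','spindle_collar','press'])
    for k,v in r.items():
        print(c,k,v, [(M.T@(np.array(a[0])-o['position'])).round(4) for a in v[:1]])
    q=proj(p,o['position']+M@[0,0,.165]);q=np.clip(q.astype(int),75,340);print(q)
    ims.append(cv2.resize(p['color'][q[1]-75:q[1]+75,q[0]-75:q[0]+75,::-1],(400,400),interpolation=cv2.INTER_CUBIC))
cv2.imwrite('pics/c4.png',np.hstack(ims))
E
```

```text
t 6.4 pos [ 0.4591 -0.2385  0.3986] yaw_x -14.49 tilt [-0.0014  0.0008] j [ 0.63  0.11 -0.26  1.74  0.03  1.29 -1.46] F [ 0.2 -0.  -4. ] M [ 0.02  0.02 -0.04] g 24.7 59.6
side crank_hub [([0.4605, -0.2384, 0.2356], 0.83), ([0.4566, -0.2391, 0.217], 0.52)] [array([ 0.0016, -0.0004,  0.163 ])]
side socket_mouth [([0.4564, -0.2411, 0.2167], 0.88), ([0.6545, -0.2241, 0.0024], 0.19)] [array([-0.0017,  0.0033,  0.1819])]
side knob_grip [([0.4169, -0.227, 0.272], 0.84)] [array([-0.0435, -0.0005,  0.1266])]
side spindle_top [([0.552, -0.2587, 0.1778], 0.92)] [array([ 0.0953, -0.0036,  0.2206])]
side spindle_collar [([0.5521, -0.2591, 0.1572], 0.63)] [array([ 0.0956, -0.0032,  0.2412])]
side press [([0.5515, -0.2581, -0.001], 0.84)] [array([ 0.095 , -0.004 ,  0.3994])]
[300 205]
top crank_hub [([0.4583, -0.2378, 0.238], 0.94)] [array([-0.0007, -0.0004,  0.1606])]
top socket_mouth [([0.4591, -0.2354, 0.2191], 0.93)] [array([-0.0005, -0.0029,  0.1795])]
top knob_grip [([0.4146, -0.2275, 0.2732], 0.46)] [array([-0.0456,  0.0006,  0.1254])]
top spindle_top [([0.548, -0.2584, 0.1791], 0.64)] [array([ 0.0914, -0.0029,  0.2193])]
top spindle_collar [([0.552, -0.2595, 0.1601], 0.48)] [array([ 0.0956, -0.0028,  0.2383])]
top press [([0.5508, -0.2578, 0.0025], 0.84)] [array([ 0.0942, -0.0041,  0.3959])]
[340 237]
```

View pics/c4.png

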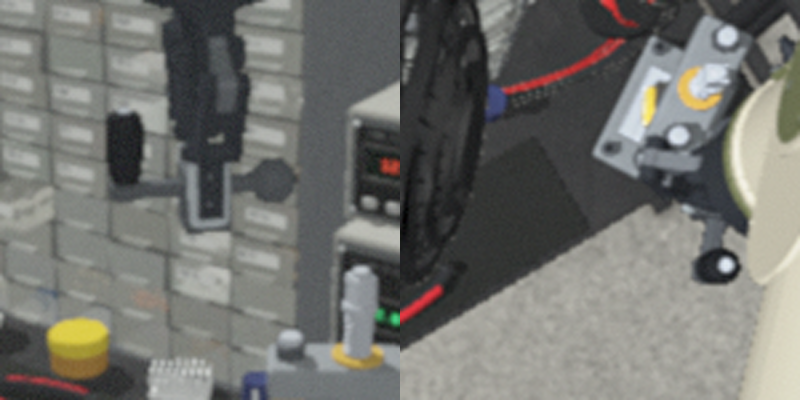

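The crank is held upright and square in the gripper, and the spindle with its bright tip shows at lower right in both views. I'll move over the spindle.

Request:
move_arm --plan '[0,0,0,0.05,-0.002,0.0,0.02,0,0,0,0.0945,-0.0035,0.01,0.02,0,0,0,0.0945,-0.0035,0.02,0.02,0,0,0,0.0945,-0.0035,0.02,0.02,0,0,0,0.0945,-0.0035,0.02,0.02]'

```text
clock: 7.72
position: [0.5511, -0.2594, 0.3805]
ee_rot: [0.992, -0.127, 0.0, 0.0]
ft_force: [0.6, -0.2, -2.2]
grip_width: 0.294
grasp_force: 59.4
```

```bash
cat > m.py <<'E'
from h import *
o,M=st()
ims=[];A={}
for i in range(3):
  for c in ['side','top']:
    p,r=pts(c,['crank_hub','socket_mouth','knob_grip','spindle_top','spindle_collar'])
    for k,v in r.items():
        if v: A.setdefault((c,k),[]).append(M.T@(np.array(v[0][0])-o['position']))
  
for k,v in A.items(): print(k,len(v),np.median(v,0).round(4),np.ptp(v,0).round(4))
for c in ['side','top']:
    p=manip.camera(c)
    q=proj(p,o['position']+M@[0,0,.19]).astype(int);q[0]=np.clip(q[0],50,510);print(q-50)
    ims.append(cv2.resize(p['color'][q[1]-50:q[1]+50,q[0]-50:q[0]+50,::-1],(400,400),interpolation=cv2.INTER_CUBIC))
import sys;cv2.imwrite('pics/%s.png'%sys.argv[1],np.hstack(ims))
E
python3 m.py c5
```

```text
t 7.72 pos [ 0.5511 -0.2594  0.3805] yaw_x -14.54 tilt [ 0.0005 -0.0007] j [ 0.58  0.32 -0.26  1.53  0.09  1.3  -1.52] F [ 0.6 -0.2 -2.2] M [ 0.03  0.04 -0.02] g 25.1 59.4
('side', 'crank_hub') 2 [0.0025 0.0014 0.1625] [0.0004 0.0022 0.0001]
('side', 'socket_mouth') 3 [-0.0018  0.0039  0.1814] [0.0011 0.0038 0.0018]
('side', 'knob_grip') 3 [-0.044  -0.0019  0.1267] [0.0033 0.0014 0.0017]
('side', 'spindle_top') 3 [-2.000e-04 -6.000e-04  2.031e-01] [0.0013 0.0041 0.0017]
('side', 'spindle_collar') 3 [ 0.0006 -0.0011  0.222 ] [0.0021 0.0031 0.0006]
('top', 'crank_hub') 3 [ 0.0005 -0.0015  0.1622] [0.0032 0.0051 0.0177]
('top', 'socket_mouth') 3 [ 0.0006 -0.0041  0.1819] [0.002  0.0018 0.0026]
('top', 'knob_grip') 3 [-0.0401  0.0023  0.1297] [0.0012 0.0043 0.0045]
('top', 'spindle_top') 3 [-0.0008 -0.0012  0.2014] [0.0022 0.0028 0.0052]
('top', 'spindle_collar') 3 [0.0013 0.0019 0.2208] [0.0014 0.0004 0.0017]
[308 175]
[336 138]
```

View pics/c5.png

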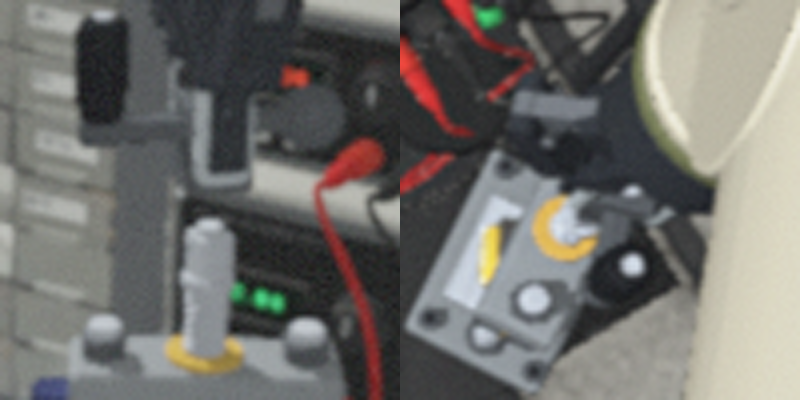

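```bash
python3 - <<'E'
from h import *
from scipy.optimize import least_squares
o=manip.get_obs();M=R.from_quat(o['ee_rot']).as_matrix()
s=manip.camera('side');t=manip.camera('top')
for y in(-.015,0,.015): print(y,(proj(s,o['position']+M@[0,y,.175])-[308,175])*4,(proj(t,o['position']+M@[0,y,.175])-[336,138])*4)
print((proj(s,o['position']+M@[0,0,.202])-[308,175])*4)
for sp,tp in [((361.25,230.5),(384.2,189))]:
  r=least_squares(lambda X:np.r_[proj(s,X)-sp,proj(t,X)-tp],[.55,-.26,.18]);print(r.x,r.fun,M.T@(r.x-o['position']))
# hi-contrast side enlargement
g=s['color'][190:260,325:395,::-1];cv2.imwrite('pics/c6.png',np.clip(cv2.resize(g,(600,600),interpolation=cv2.INTER_CUBIC).astype(float)*1.5,0,255).astype(np.uint8))
E
```

```text
-0.015 [194.53347524 155.0154955 ] [175.73912436 185.4367755 ]
0 [205.63421327 169.05770926] [208.88291191 193.64975704]
0.015 [217.11600334 183.58194632] [242.03760667 201.86544137]
[202.8359893  231.64473809]
[ 0.55443299 -0.25925904  0.18090426] [-1.05485554  0.31018901  0.50536173 -1.14198653] [ 0.00252066 -0.00066155  0.19883758]
```

View pics/c6.png

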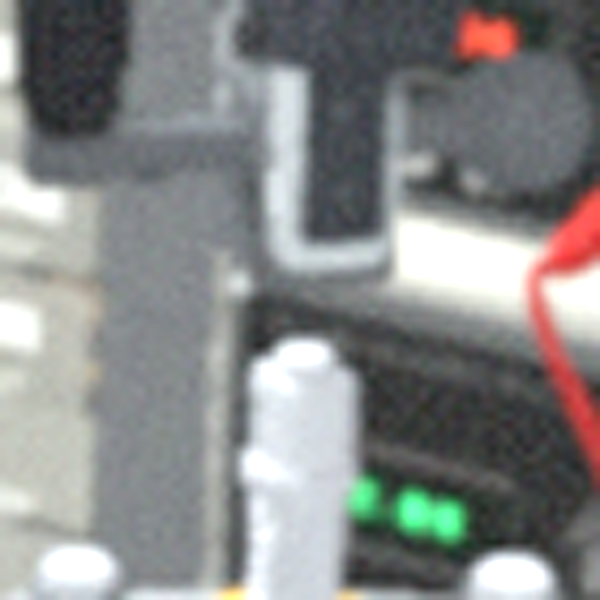

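```bash
python3 - <<'E'
from h import *
o=manip.get_obs();M=R.from_quat(o['ee_rot']).as_matrix()
s=manip.camera('side')
for d in(0,.002):
  for X in [(-.045+d,0,.1265),(.04+d,0,.1565)]: print(d,(proj(s,o['position']+M@X)-[308,175])*4)
g=cv2.resize(s['color'],None,fx=4,fy=4,interpolation=cv2.INTER_CUBIC)[175*4:275*4,308*4:408*4].astype(int)
for r in (60,70,110): print(r,g[r,40:140:4,:].mean(1).astype(int).tolist(), g[r,240:380:5,:].mean(1).astype(int).tolist())
E
```

```text
0 [97.12092059 60.49789349]
0 [305.8498502  118.19363065]
0.002 [102.21401288  60.15209425]
0.002 [310.72675753 117.83768907]
60 [129, 126, 125, 127, 128, 127, 130, 130, 111, 72, 39, 33, 38, 37, 36, 36, 35, 41, 37, 35, 35, 40, 63, 82, 87] [46, 41, 46, 50, 46, 45, 47, 47, 48, 47, 39, 34, 43, 40, 47, 44, 50, 49, 57, 51, 41, 40, 38, 42, 34, 36, 44, 43]
70 [140, 137, 138, 138, 137, 136, 131, 129, 115, 74, 38, 30, 34, 40, 36, 36, 36, 37, 35, 36, 38, 38, 60, 86, 92] [50, 53, 47, 48, 52, 50, 46, 44, 51, 77, 82, 73, 76, 64, 40, 31, 36, 40, 48, 50, 46, 40, 41, 38, 42, 54, 59, 66]
110 [139, 140, 143, 146, 146, 144, 139, 139, 138, 120, 74, 39, 35, 39, 31, 32, 37, 34, 35, 38, 43, 62, 83, 92, 90] [47, 63, 99, 94, 76, 64, 68, 66, 69, 71, 74, 76, 75, 78, 77, 81, 80, 77, 79, 77, 72, 55, 39, 41, 39, 50, 53, 48]
```

```bash
python3 - <<'E'
from h import *
o=manip.get_obs();M=R.from_quat(o['ee_rot']).as_matrix()
t=manip.camera('top')
P=lambda X:((proj(t,o['position']+M@X)-[336,138])*4).round(1)
print('knob',P([-.043,0,.110]),P([-.043,.002,.110]),'spin',P([.0028,0,.2005]),P([.0028,.002,.2005]))
g=t['color'][170:215,355:405,::-1];cv2.imwrite('pics/c7.png',cv2.resize(g,None,fx=12,fy=12,interpolation=cv2.INTER_CUBIC))
X=o['position']+M@[.0028,0,.2005];print(((proj(t,X)-[355,170])*12+5.5), (proj(t,o['position']+M@[-.043,0,.110])-[355,170])*12+5.5)
for z in(.11,): print((proj(t,X-[0,0,.055])-[355,170])*12+5.5)
E
```

```text
knob [229.7 259.8] [234.6 261. ] spin [195.5 200. ] [199.8 201. ]
[363.97729877 221.37770712] [466.7348315  401.02819218]
[276.93383215 294.45829903]
```

View pics/c7.png

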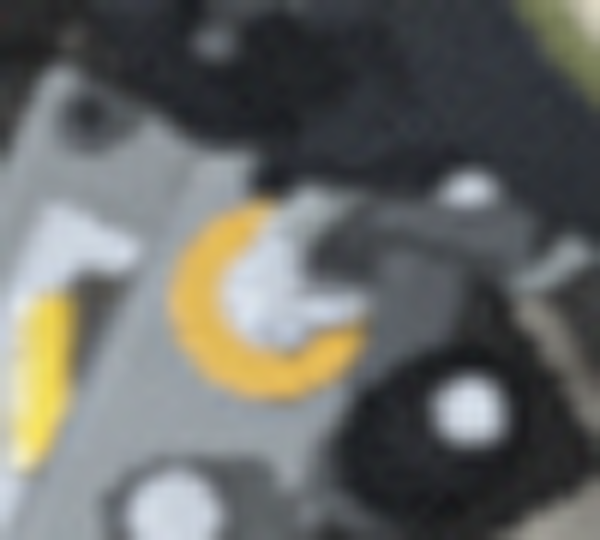

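The top crop puts the spindle about 0.8 mm towards tool −y. The side view puts it about 1 mm towards tool +x of the hub. I'll correct for both and descend gently.

Request:
move_arm --plan '[0,0,0,0.001,-0.0008,0.0,0.02,0,0,0,0.001,-0.0008,0.008,0.02,0,0,0,0.001,-0.0008,0.016,0.02,0,0,0,0.001,-0.0008,0.018,0.02,0,0,0,0.001,-0.0008,0.018,0.02]'

```text
clock: 10.45
position: [0.5529, -0.2587, 0.3615]
ee_rot: [0.992, -0.126, -0.0, -0.0]
ft_force: [-0.8, 0.1, -3.2]
grip_width: 0.295
grasp_force: 59.4
```

```bash
python3 -c "
from h import *
st()"
```

```text
t 10.45 pos [ 0.5529 -0.2587  0.3615] yaw_x -14.51 tilt [-0.0003  0.0001] j [ 0.57  0.34 -0.26  1.55  0.09  1.26 -1.53] F [-0.8  0.1 -3.2] M [ 0.02  0.02 -0.  ] g 25.2 59.4
```

Request:
move_arm --plan '[0,0,0,0,0,0.0015,0.02,0,0,0,0,0,0.003,0.02,0,0,0,0,0,0.003,0.02]'

```text
clock: 10.82
position: [0.5529, -0.2587, 0.3587]
ee_rot: [0.992, -0.126, 0.0, 0.0]
ft_force: [0.3, 0.5, -3.2]
grip_width: 0.29
grasp_force: 59.4
```

Request:
move_arm --plan '[0,0,0,0,0,0.001,0.02,0,0,0,0,0,0.002,0.02,0,0,0,0,0,0.002,0.02]'

```text
clock: 11.2
position: [0.553, -0.2587, 0.3566]
ee_rot: [0.992, -0.126, -0.0, 0.0]
ft_force: [1.8, -0.0, -3.0]
grip_width: 0.295
grasp_force: 59.4
```

Request:
move_arm --plan '[0,0,0,0,0,0.001,0.02,0,0,0,0,0,0.0015,0.02,0,0,0,0,0,0.0015,0.02]'

```text
clock: 11.58
position: [0.5531, -0.2588, 0.3557]
ee_rot: [0.992, -0.126, 0.0, 0.0]
ft_force: [-0.1, -0.3, 2.0]
grip_width: 0.295
grasp_force: 60.2
```

Contact came at the height where the socket lies on the square, so the pilot is inside. Next I press lightly and turn counter-clockwise about the hub axis.

Request:
move_arm --plan '[0,0,-0.06,0,0.0001,0.001,0.02,0,0,-0.12,0,0.0002,0.001,0.02,0,0,-0.18,0,0.0003,0.001,0.02,0,0,-0.24,0.0001,0.0004,0.001,0.02,0,0,-0.3,0.0001,0.0005,0.001,0.02]'

```text
clock: 12.2
position: [0.553, -0.2592, 0.3538]
ee_rot: [1.0, 0.024, 0.0, -0.0]
ft_force: [2.1, 0.5, -4.2]
grip_width: 0.295
grasp_force: 59.5
```

Request:
move_arm --plan '[0,0,0,0,0,0.001,0.02,0,0,0,0,0,0.002,0.02,0,0,0,0,0,0.002,0.02]'

```text
clock: 12.58
position: [0.553, -0.2591, 0.3521]
ee_rot: [1.0, 0.023, 0.0, -0.0]
ft_force: [2.6, 0.8, -4.2]
grip_width: 0.293
grasp_force: 59.4
```

```bash
python3 -c "
from h import *
st()"
```

```text
t 12.57 pos [ 0.553  -0.2591  0.3521] yaw_x 2.65 tilt [0.0001 0.0001] j [ 0.61  0.35 -0.3   1.56  0.11  1.25 -1.24] F [ 2.6  0.8 -4.2] M [ 0.12 -0.4  -0.01] g 25.1 59.4
```

Request:
move_arm --plan '[0,0,0,0,0,0.001,0.02,0,0,0,0,0,0.002,0.02,0,0,0,0,0,0.002,0.02]'

```text
clock: 12.95
position: [0.553, -0.2591, 0.3502]
ee_rot: [1.0, 0.023, 0.0, -0.0]
ft_force: [2.4, 1.3, -2.7]
grip_width: 0.295
grasp_force: 59.6
```

Request:
move_arm --plan '[0,0,0,0,0,0.001,0.02,0,0,0,0,0,0.002,0.02,0,0,0,0,0,0.002,0.02]'

```text
clock: 13.32
position: [0.553, -0.2592, 0.3482]
ee_rot: [1.0, 0.023, 0.0, 0.0]
ft_force: [1.9, 2.5, -2.5]
grip_width: 0.295
grasp_force: 59.6
```

```bash
python3 -c "
from h import *
st()"
```

```text
t 13.32 pos [ 0.553  -0.2592  0.3482] yaw_x 2.69 tilt [ 0.0003 -0.    ] j [ 0.61  0.35 -0.3   1.56  0.11  1.24 -1.24] F [ 1.9  2.5 -2.5] M [ 0.41 -0.54 -0.03] g 25.2 59.6
```

It has dropped onto the square and is sliding freely, so I'll push on home.

Request:
move_arm --plan '[0,0,0,0,0,0.002,0.02,0,0,0,0,0,0.004,0.02,0,0,0,0,0,0.006,0.02,0,0,0,0,0,0.0075,0.02,0,0,0,0,0,0.0075,0.02]'

```text
clock: 13.95
position: [0.553, -0.2592, 0.3405]
ee_rot: [1.0, 0.023, 0.0, -0.0]
ft_force: [4.1, 2.4, -3.2]
grip_width: 0.293
grasp_force: 59.6
```

Request:
move_arm --plan '[0,0,0,0,0,0.001,0.02,0,0,0,0,0,0.002,0.02,0,0,0,0,0,0.003,0.02,0,0,0,0,0,0.003,0.02]'

```text
clock: 14.45
position: [0.553, -0.2591, 0.3384]
ee_rot: [1.0, 0.023, 0.0, 0.0]
ft_force: [0.8, 4.2, 4.6]
grip_width: 0.295
grasp_force: 60.7
```

```bash
python3 -c "
from h import *
st()"
```

```text
t 14.45 pos [ 0.553  -0.2591  0.3384] yaw_x 2.69 tilt [ 0.0006 -0.0003] j [ 0.61  0.36 -0.3   1.57  0.11  1.22 -1.24] F [0.8 4.2 4.6] M [ 0.82 -0.08 -0.05] g 25.2 60.7
```

The crank is home, seating about 17.3 mm below first contact with a slight reaction. I'll release it, lift and go over to the knob.

Request:
move_arm --plan '[0,0,0,0,0,-0.0008,0.02,0,0,0,0,0,-0.0008,0.06,0,0,0,0,0,-0.0008,0.06,0,0,0,0,0,-0.0008,0.06,0,0,0,0,0,-0.03,0.06,0,0,0,0,0,-0.08,0.06,0,0,0,-0.043,0,-0.08,0.06,0,0,0,-0.043,0,-0.08,0.06,0,0,0,-0.043,0,-0.08,0.06]'

```text
clock: 15.58
position: [0.5101, -0.2613, 0.4178]
ee_rot: [1.0, 0.023, 0.0, 0.0]
ft_force: [0.2, 1.0, -0.3]
grip_width: 0.704
grasp_force: 0.0
```

```bash
python3 - <<'E'
from h import *
o,M=st()
ims=[]
for c in ['side','top']:
    p,r=pts(c,['crank_hub','socket_mouth','knob_grip','spindle_top','glued_transformer','platen'])
    for k,v in r.items():
        print(c,k,v, [(M.T@(np.array(a[0])-o['position'])).round(4) for a in v[:1]])
    q=proj(p,[.5548,-.259,.15]).astype(int);print(q-60,(proj(p,[.5548-.045,-.2612,.2284])-q+60)*400/120)
    ims.append(cv2.resize(p['color'][q[1]-60:q[1]+60,q[0]-60:q[0]+60,::-1],(400,400),interpolation=cv2.INTER_CUBIC))
cv2.imwrite('pics/c8.png',np.hstack(ims))
E
```

```text
t 15.57 pos [ 0.5101 -0.2613  0.4178] yaw_x 2.67 tilt [ 0.0002 -0.0003] j [ 0.65  0.23 -0.3   1.57  0.07  1.35 -1.18] F [ 0.2  1.  -0.3] M [-0.05 -0.08 -0.01] g 60.1 0.0
side crank_hub [([0.5546, -0.2601, 0.1747], 0.74)] [array([0.0445, 0.0008, 0.2431])]
side socket_mouth [([0.5504, -0.2593, 0.1564], 0.65)] [array([ 4.030e-02, -2.000e-04,  2.614e-01])]
side knob_grip [([0.5088, -0.2602, 0.2113], 0.83), ([0.5486, -0.2621, 0.1566], 0.23)] [array([-0.0012, -0.0012,  0.2065])]
side spindle_top [([0.5079, -0.2599, 0.2115], 0.41), ([0.5513, -0.257, 0.0], 0.27)] [array([-0.0021, -0.0016,  0.2063])]
side glued_transformer [([0.5549, -0.2572, 0.0156], 0.71)] [array([ 0.0449, -0.0021,  0.4022])]
side platen [([0.5535, -0.2585, 0.0784], 0.78), ([0.5276, -0.0496, 0.0018], 0.34)] [array([ 0.0435, -0.0009,  0.3394])]
[299 188] [126.68185746  66.38369383]
top crank_hub [([0.5494, -0.2605, 0.1751], 0.76)] [array([0.0393, 0.001 , 0.2427])]
top socket_mouth [([0.5524, -0.2567, 0.1599], 0.56)] [array([ 0.0425, -0.0027,  0.2579])]
top knob_grip [([0.5106, -0.2643, 0.2101], 0.44)] [array([0.0004, 0.003 , 0.2077])]
top spindle_top [] []
top glued_transformer [([0.5585, -0.2573, 0.0135], 0.64)] [array([ 0.0485, -0.0019,  0.4043])]
top platen [([0.5506, -0.2544, 0.0002], 0.58), ([0.4193, 0.1331, 0.0019], 0.52)] [array([ 0.0407, -0.0051,  0.4176])]
[320 131] [247.43843815 255.32862702]
```

View pics/c8.png

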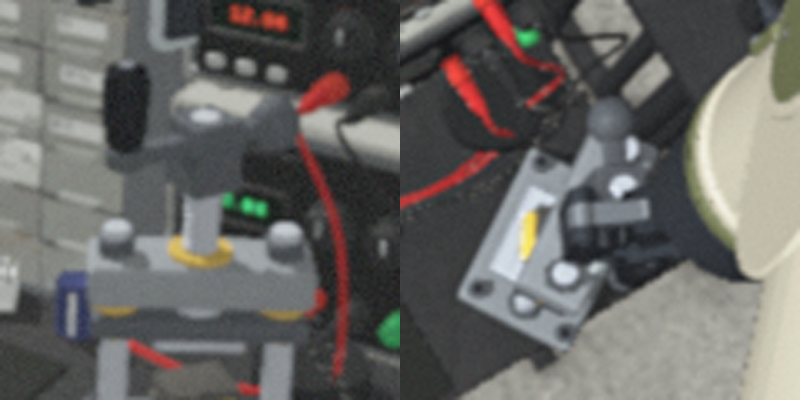

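The crank sits on the spindle, hub at (205,150) in the side crop, with the knob upright at (127,105) below the gripper. I'll descend and grip the knob.

Request:
move_arm --plan '[0,0,0,0,0,0.03,0.06,0,0,0,0,0,0.053,0.06,0,0,0,0,0,0.053,0.06,0,0,0,0,0,0.053,0.015,0,0,0,0,0,0.053,0.015,0,0,0,0,0,0.053,0.015,0,0,0,0,0,0.053,0.015,0,0,0,0,0,0.053,0.015]' --squeeze 25

```text
clock: 17.27
position: [0.5102, -0.2614, 0.3657]
ee_rot: [1.0, 0.023, 0.001, 0.0]
ft_force: [0.1, 0.2, 6.2]
grip_width: 0.244
grasp_force: 26.1
```

```bash
python3 - <<'E'
from h import *
o,M=st()
c=np.array([.5548,-.2591]);p0=np.array(o['position'])
r=p0[:2]-c;print('r',np.linalg.norm(r),np.degrees(np.arctan2(r[1],r[0])))
# tool-frame shifts for clockwise-from-above winding, radius .045, 22.5deg rows
a0=np.arctan2(r[1],r[0])
for i in range(1,17):
  a=a0-i*np.pi/8; t=np.r_[c+.045*np.array([np.cos(a),np.sin(a)]),p0[2]-.012*i/16]
  b=np.r_[c+.045*np.array([np.cos(a0),np.sin(a0)]),p0[2]]
  print(i,(M.T@(t-b)).round(4).tolist())
E
```

```text
t 17.27 pos [ 0.5102 -0.2614  0.3657] yaw_x 2.68 tilt [ 0.0014 -0.0008] j [ 0.65  0.26 -0.3   1.64  0.08  1.25 -1.19] F [0.1 0.2 6.2] M [0.09 0.1  0.01] g 20.8 26.1
r 0.04468235399326363 -177.1099609037177
1 [0.0034, -0.0172, 0.0007]
2 [0.0131, -0.0319, 0.0015]
3 [0.0276, -0.0417, 0.0023]
4 [0.0448, -0.0452, 0.003]
5 [0.0621, -0.0418, 0.0038]
6 [0.0767, -0.0321, 0.0046]
7 [0.0865, -0.0175, 0.0054]
8 [0.09, -0.0003, 0.0061]
9 [0.0866, 0.0169, 0.0069]
10 [0.0769, 0.0315, 0.0076]
11 [0.0624, 0.0413, 0.0084]
12 [0.0452, 0.0448, 0.0091]
13 [0.0279, 0.0415, 0.0098]
14 [0.0133, 0.0318, 0.0105]
15 [0.0035, 0.0172, 0.0113]
16 [-0.0, -0.0, 0.012]
```

Request:
move_arm --plan '[0,0,0,0.0034,-0.0172,0.0002,0.015,0,0,0,0.0131,-0.0319,0.0007,0.015,0,0,0,0.0276,-0.0417,0.0014,0.015,0,0,0,0.0448,-0.045,0.002,0.015]'

```text
clock: 17.77
position: [0.5532, -0.2134, 0.3633]
ee_rot: [1.0, 0.024, 0.0, 0.0]
ft_force: [-2.8, -3.7, 3.3]
grip_width: 0.246
grasp_force: 26.0
```

```bash
cat > w.py <<'E'
from h import *
o,M=st();c=np.array([.5548,-.2591]);r=np.array(o['position'])[:2]-c
u=r/np.linalg.norm(r);F=np.array(o['ft_force'])[:2]
print('r',np.linalg.norm(r)*1000,'ang',np.degrees(np.arctan2(r[1],r[0])),'Frad',F@u,'Ftan(resist)',F@[-u[1],u[0]])
E
python3 w.py
```

```text
t 17.77 pos [ 0.5532 -0.2134  0.3633] yaw_x 2.73 tilt [ 0.     -0.0003] j [ 0.57  0.31 -0.34  1.59  0.11  1.26 -1.31] F [-2.8 -3.7  3.3] M [-1.01  0.59 -0.01] g 21.0 26.0
r 45.72934891800773 ang 92.01556622108245 Frad -3.5834049126411336 Ftan(resist) 2.8997097216661203
```

Request:
move_arm --plan '[0,0,0,0.0173,0.0033,0.0008,0.015,0,0,0,0.0319,0.013,0.0015,0.015,0,0,0,0.0417,0.0275,0.0023,0.015,0,0,0,0.0452,0.0448,0.003,0.015,0,0,0,0.0418,0.062,0.0038,0.015,0,0,0,0.0321,0.0766,0.0045,0.015,0,0,0,0.0176,0.0864,0.0053,0.015,0,0,0,0.0004,0.0899,0.006,0.015]'

```text
clock: 18.77
position: [0.5574, -0.3041, 0.3571]
ee_rot: [1.0, 0.023, 0.001, -0.0]
ft_force: [2.7, 4.8, 2.3]
grip_width: 0.248
grasp_force: 26.3
```

```bash
python3 w.py
```

```text
t 18.77 pos [ 0.5574 -0.3041  0.3571] yaw_x 2.69 tilt [0.0021 0.0002] j [ 0.65  0.4  -0.29  1.48  0.12  1.27 -1.18] F [2.7 4.8 2.3] M [ 1.34 -0.58  0.02] g 21.2 26.3
r 45.09951449299003 ang -86.63889286152276 Frad -4.591299286632227 Ftan(resist) 3.021491427852352
```

Request:
move_arm --plan '[0,0,0,-0.0173,-0.0036,0.0008,0.015,0,0,0,-0.0319,-0.0133,0.0015,0.015,0,0,0,-0.0417,-0.0277,0.0023,0.015,0,0,0,-0.0451,-0.0448,0.003,0.015,0,0,0,-0.0417,-0.0618,0.0038,0.015,0,0,0,-0.032,-0.0762,0.0045,0.015,0,0,0,-0.0176,-0.0859,0.0053,0.015,0,0,0,-0.0004,-0.0893,0.006,0.015]'

```text
clock: 19.77
position: [0.5532, -0.2133, 0.3512]
ee_rot: [1.0, 0.024, -0.001, -0.0]
ft_force: [-2.8, -3.4, 6.8]
grip_width: 0.247
grasp_force: 26.3
```

```bash
python3 w.py; python3 - <<'E'
from h import *
for i in range(2):
  p,r=pts('side',['glued_transformer','platen','crank_hub','spindle_collar']);print(r)
q=proj(p,[.5548,-.259,.10]).astype(int)
cv2.imwrite('pics/c9.png',cv2.resize(p['color'][q[1]-50:q[1]+60,q[0]-55:q[0]+55,::-1],(600,600),interpolation=cv2.INTER_CUBIC))
E
```

```text
t 19.77 pos [ 0.5532 -0.2133  0.3512] yaw_x 2.75 tilt [-0.001  0.   ] j [ 0.58  0.32 -0.35  1.61  0.11  1.24 -1.32] F [-2.8 -3.4  6.8] M [-1.15  0.55  0.01] g 21.1 26.3
r 45.78903570814526 ang 91.96991753335259 Frad -3.306284717934791 Ftan(resist) 2.961304073468928
{'glued_transformer': [], 'platen': [([0.5544, -0.2596, 0.0646], 0.94), ([0.6528, -0.2249, 0.0003], 0.67)], 'crank_hub': [([0.5562, -0.2621, 0.1608], 0.86)], 'spindle_collar': [([0.5553, -0.2608, 0.1459], 0.66)]}
{'glued_transformer': [([0.559, -0.2583, 0.0123], 0.59)], 'platen': [([0.5537, -0.2611, 0.0633], 0.75)], 'crank_hub': [([0.5511, -0.2601, 0.1608], 0.81)], 'spindle_collar': [([0.5517, -0.2601, 0.1461], 0.58), ([0.5533, -0.2588, 0.1403], 0.28)]}
```

View pics/c9.png

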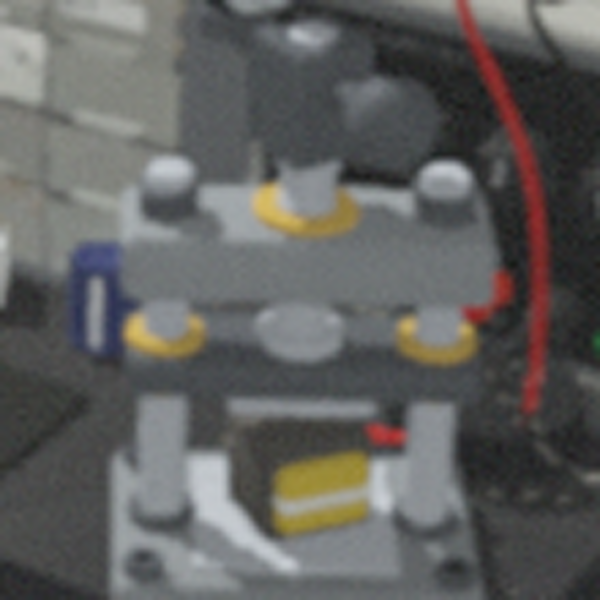

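The platen (lower bar at (300,370)) is still clear of the transformer. Another half turn is safe.

Request:
move_arm --plan '[0,0,0,0.0173,0.0036,0.0006,0.015,0,0,0,0.0319,0.0133,0.0011,0.015,0,0,0,0.0417,0.0277,0.0018,0.015,0,0,0,0.0451,0.0448,0.0025,0.015,0,0,0,0.0417,0.0618,0.0033,0.015,0,0,0,0.032,0.0762,0.004,0.015,0,0,0,0.0176,0.0859,0.0048,0.015,0,0,0,0.0004,0.0893,0.0055,0.015]'

```text
clock: 21.28
position: [0.5573, -0.304, 0.3452]
ee_rot: [1.0, 0.023, 0.0, -0.0]
ft_force: [1.4, 3.4, 2.4]
grip_width: 0.246
grasp_force: 26.1
```

```bash
python3 w.py; python3 - <<'E'
from h import *
for i in range(2):
  p,r=pts('side',['glued_transformer','platen','crank_hub','spindle_collar']);print(r)
E
```

```text
t 21.27 pos [ 0.5573 -0.304   0.3452] yaw_x 2.68 tilt [0.0008 0.0002] j [ 0.66  0.41 -0.31  1.5   0.13  1.25 -1.18] F [1.4 3.4 2.4] M [ 0.82 -0.65  0.01] g 21.0 26.1
r 44.99014839877609 ang -86.78085538927351 Frad -3.281550450730723 Ftan(resist) 1.5423608391638743
{'glued_transformer': [([0.5565, -0.2547, 0.0135], 0.83)], 'platen': [([0.558, -0.2585, 0.0594], 0.86)], 'crank_hub': [([0.5578, -0.2606, 0.1546], 0.7)], 'spindle_collar': [([0.5536, -0.2598, 0.1368], 0.8)]}
{'glued_transformer': [([0.5571, -0.2567, 0.0123], 0.56)], 'platen': [([0.5547, -0.2598, 0.0579], 0.97), ([0.5502, -0.2576, -0.0005], 0.56)], 'crank_hub': [([0.5576, -0.2599, 0.155], 0.66)], 'spindle_collar': [([0.5494, -0.2597, 0.1344], 0.66)]}
```

Request:
move_arm --plan '[0,0,0,-0.0173,-0.0036,0.0008,0.015,0,0,0,-0.0319,-0.0133,0.0015,0.015,0,0,0,-0.0417,-0.0277,0.0023,0.015,0,0,0,-0.0451,-0.0448,0.003,0.015]'

```text
clock: 22.28
position: [0.5101, -0.2612, 0.3423]
ee_rot: [1.0, 0.023, 0.001, 0.001]
ft_force: [8.6, -2.8, -2.9]
grip_width: 0.243
grasp_force: 25.5
```

```bash
python3 w.py; cat > v.py <<'E'
from h import *
P=[];C=[];H=[]
for i in range(5):
  p,r=pts('side',['platen','crank_hub','spindle_collar'])
  for k,L in zip(r,(P,H,C)):
    if r[k]: L.append(r[k][0][0][2])
print('platen',np.median(P),P,'hub',np.median(H),'col',np.median(C))
E
python3 v.py
```

```text
t 22.27 pos [ 0.5101 -0.2612  0.3423] yaw_x 2.64 tilt [ 0.0012 -0.001 ] j [ 0.67  0.28 -0.33  1.67  0.1   1.2  -1.2 ] F [ 8.6 -2.8 -2.9] M [-0.68 -1.92  0.  ] g 20.8 25.5
r 44.78280962075183 ang -177.33825379171256 Frad -8.41216642964898 Ftan(resist) 3.208291291044757
platen 0.0577 [0.0567, 0.0597, 0.0587, 0.0577, 0.0554] hub 0.1536 col 0.1348
```

Request:
move_arm --plan '[0,0,0,0.0009,-0.0027,0.0001,0.015,0,0,0,0.0009,-0.0027,0.0001,0.015]'

```text
clock: 23.52
position: [0.5107, -0.2588, 0.3422]
ee_rot: [1.0, 0.023, -0.0, 0.0]
ft_force: [-0.2, -1.0, 2.5]
grip_width: 0.244
grasp_force: 26.1
```

Request:
move_arm --plan '[0,0,0,0.0002,-0.0027,0.0001,0.015,0,0,0,0.0002,-0.0027,0.0001,0.015]'

```text
clock: 23.78
position: [0.5108, -0.256, 0.3421]
ee_rot: [1.0, 0.023, -0.0, 0.0]
ft_force: [-0.1, -2.3, 4.0]
grip_width: 0.246
grasp_force: 26.1
```

Request:
move_arm --plan '[0,0,0,0.0004,-0.0027,0.0001,0.015,0,0,0,0.0004,-0.0027,0.0001,0.015]'

```text
clock: 24.02
position: [0.5111, -0.253, 0.342]
ee_rot: [1.0, 0.023, -0.0, -0.0]
ft_force: [-1.6, -1.3, 5.2]
grip_width: 0.244
grasp_force: 26.2
```

```bash
python3 w.py
```

```text
t 24.02 pos [ 0.5111 -0.253   0.342 ] yaw_x 2.69 tilt [-0.0004  0.    ] j [ 0.66  0.28 -0.33  1.68  0.1   1.2  -1.22] F [-1.6 -1.3  5.2] M [-0.47  0.25 -0.05] g 20.9 26.2
r 44.11243812835303 ang 172.04156555300335 Frad 1.428697776095052 Ftan(resist) 1.5142020796381468
```

Request:
move_arm --plan '[0,0,0,0.0006,-0.0026,0.0,0.015]'

```text
clock: 24.15
position: [0.5115, -0.2507, 0.3419]
ee_rot: [1.0, 0.023, -0.0, 0.0]
ft_force: [-1.7, -1.3, 4.6]
grip_width: 0.241
grasp_force: 26.2
```

Request:
move_arm --plan '[0,0,0,0.0007,-0.0026,0.0,0.015]'

```text
clock: 24.28
position: [0.5122, -0.2478, 0.3418]
ee_rot: [1.0, 0.023, -0.0, -0.0]
ft_force: [-1.5, -1.9, 3.3]
grip_width: 0.243
grasp_force: 26.1
```

Request:
move_arm --plan '[0,0,0,0.0009,-0.0026,0.0001,0.015]'

```text
clock: 24.4
position: [0.513, -0.245, 0.3417]
ee_rot: [1.0, 0.023, -0.0, -0.0]
ft_force: [-2.3, -2.2, 3.9]
grip_width: 0.241
grasp_force: 26.1
```

```bash
python3 w.py
```

```text
t 24.4 pos [ 0.513  -0.245   0.3417] yaw_x 2.69 tilt [-0.0004  0.0001] j [ 0.65  0.27 -0.34  1.68  0.1   1.2  -1.23] F [-2.3 -2.2  3.9] M [-0.58  0.39  0.03] g 20.6 26.1
r 44.112257516891084 ang 161.39756601832946 Frad 1.474623126456866 Ftan(resist) 2.8368051773063065
```

Request:
move_arm --plan '[0,0,0,0.001,-0.0025,0.0001,0.015]'

```text
clock: 24.52
position: [0.5139, -0.2425, 0.3416]
ee_rot: [1.0, 0.023, -0.0, -0.0]
ft_force: [-2.3, -2.3, 4.6]
grip_width: 0.244
grasp_force: 26.1
```

Request:
move_arm --plan '[0,0,0,0.0012,-0.0024,0.0001,0.015]'

```text
clock: 24.65
position: [0.515, -0.24, 0.3415]
ee_rot: [1.0, 0.023, -0.0, -0.0]
ft_force: [-3.2, -2.2, 4.2]
grip_width: 0.246
grasp_force: 26.1
```

Request:
move_arm --plan '[0,0,0,0.0013,-0.0023,0.0001,0.015]'

```text
clock: 24.78
position: [0.5162, -0.2376, 0.3414]
ee_rot: [1.0, 0.023, -0.0, -0.0]
ft_force: [-3.9, -2.4, 5.3]
grip_width: 0.246
grasp_force: 26.2
```

```bash
python3 w.py; python3 v.py
```

```text
t 24.77 pos [ 0.5162 -0.2376  0.3414] yaw_x 2.69 tilt [-0.0005  0.0002] j [ 0.64  0.27 -0.34  1.68  0.1   1.2  -1.25] F [-3.9 -2.4  5.3] M [-0.38  0.69  0.02] g 21.0 26.2
r 44.176395979342 ang 150.93128627248572 Frad 2.241585674749855 Ftan(resist) 4.002689608972053
platen 0.0557 [0.0538, 0.0552, 0.0615, 0.0562] hub 0.1525 col 0.1332
```

Request:
move_arm --plan '[0,0,0,0.0009,-0.0021,0.0,0.015]'

```text
clock: 25.9
position: [0.5168, -0.2364, 0.3415]
ee_rot: [1.0, 0.023, -0.0, 0.0]
ft_force: [-4.5, -0.6, 2.9]
grip_width: 0.246
grasp_force: 26.0
```

```bash
python3 w.py
```

```text
t 25.9 pos [ 0.5168 -0.2364  0.3415] yaw_x 2.64 tilt [-0.0002 -0.001 ] j [ 0.64  0.27 -0.35  1.68  0.1   1.2  -1.25] F [-4.5 -0.6  2.9] M [-0.39  0.72 -0.03] g 21.0 26.0
r 44.268876466919565 ang 149.11557872519748 Frad 3.604622124719861 Ftan(resist) 2.835939406081683
```

Request:
move_arm --plan '[0,0,0,0.0009,-0.002,0.0001,0.015]'

```text
clock: 26.02
position: [0.5178, -0.2344, 0.3414]
ee_rot: [1.0, 0.023, 0.0, 0.001]
ft_force: [-1.7, -2.2, -0.3]
grip_width: 0.246
grasp_force: 25.8
```

Request:
move_arm --plan '[0,0,0,0.0011,-0.002,0.0001,0.015]'

```text
clock: 26.15
position: [0.519, -0.2322, 0.3412]
ee_rot: [1.0, 0.023, 0.0, 0.001]
ft_force: [0.3, -4.4, -0.3]
grip_width: 0.244
grasp_force: 25.7
```

```bash
python3 w.py
```

```text
t 26.15 pos [ 0.519  -0.2322  0.3412] yaw_x 2.65 tilt [ 0.0009 -0.001 ] j [ 0.64  0.27 -0.35  1.68  0.1   1.2  -1.26] F [ 0.3 -4.4 -0.3] M [-0.98 -0.1   0.  ] g 20.9 25.7
r 44.80363001408922 ang 143.09257078806232 Frad -2.92645634252877 Ftan(resist) 3.347705809229755
```

Request:
move_arm --plan '[0,0,0,0.0019,-0.0019,0.0001,0.015]'

```text
clock: 26.28
position: [0.5208, -0.23, 0.3411]
ee_rot: [1.0, 0.023, 0.0, 0.0]
ft_force: [0.2, -3.7, -1.0]
grip_width: 0.245
grasp_force: 25.7
```

Request:
move_arm --plan '[0,0,0,0.0019,-0.0019,0.0001,0.015]'

```text
clock: 26.4
position: [0.5226, -0.2279, 0.3411]
ee_rot: [1.0, 0.023, 0.0, 0.0]
ft_force: [-0.2, -4.4, -0.6]
grip_width: 0.242
grasp_force: 25.6
```

Request:
move_arm --plan '[0,0,0,0.002,-0.0018,0.0001,0.015]'

```text
clock: 26.52
position: [0.5245, -0.226, 0.341]
ee_rot: [1.0, 0.023, 0.0, 0.0]
ft_force: [0.3, -5.3, -2.5]
grip_width: 0.248
grasp_force: 25.6
```

```bash
python3 w.py
```

```text
t 26.52 pos [ 0.5245 -0.226   0.341 ] yaw_x 2.67 tilt [ 0.0003 -0.0004] j [ 0.63  0.28 -0.35  1.68  0.1   1.2  -1.28] F [ 0.3 -5.3 -2.5] M [-1.19 -0.21  0.02] g 21.1 25.6
r 44.88053354670293 ang 132.4215396412341 Frad -4.088733841381134 Ftan(resist) 3.337677115346829
```

Request:
move_arm --plan '[0,0,0,0.0023,-0.0015,0.0001,0.015]'

```text
clock: 26.65
position: [0.5267, -0.2242, 0.3408]
ee_rot: [1.0, 0.023, -0.0, 0.0]
ft_force: [-1.0, -4.3, -1.5]
grip_width: 0.247
grasp_force: 25.6
```

Request:
move_arm --plan '[0,0,0,0.0022,-0.0015,0.0001,0.015]'

```text
clock: 26.78
position: [0.5288, -0.2226, 0.3407]
ee_rot: [1.0, 0.023, -0.0, 0.0]
ft_force: [-0.6, -4.8, -0.2]
grip_width: 0.245
grasp_force: 25.6
```

Request:
move_arm --plan '[0,0,0,0.0023,-0.0014,0.0001,0.015]'

```text
clock: 26.9
position: [0.531, -0.2211, 0.3407]
ee_rot: [1.0, 0.023, -0.0, -0.0]
ft_force: [-0.7, -4.3, -0.9]
grip_width: 0.242
grasp_force: 25.6
```

```bash
python3 w.py
```

```text
t 26.9 pos [ 0.531  -0.2211  0.3407] yaw_x 2.68 tilt [-0.0003  0.    ] j [ 0.61  0.29 -0.35  1.67  0.11  1.21 -1.29] F [-0.7 -4.3 -0.9] M [-1.07  0.14  0.03] g 20.6 25.6
r 44.870306588231884 ang 122.0453461157172 Frad -3.2641388443631634 Ftan(resist) 2.869463166294431
```

Request:
move_arm --plan '[0,0,0,0.0025,-0.0012,0.0001,0.015]'

```text
clock: 27.02
position: [0.5334, -0.2196, 0.3405]
ee_rot: [1.0, 0.023, -0.0, -0.0]
ft_force: [-1.6, -3.6, -1.5]
grip_width: 0.246
grasp_force: 25.6
```

Request:
move_arm --plan '[0,0,0,0.0025,-0.0011,0.0001,0.015]'

```text
clock: 27.15
position: [0.5359, -0.2183, 0.3404]
ee_rot: [1.0, 0.023, -0.0, -0.0]
ft_force: [-1.0, -3.4, -0.4]
grip_width: 0.241
grasp_force: 25.6
```

Request:
move_arm --plan '[0,0,0,0.0025,-0.001,0.0001,0.015]'

```text
clock: 27.28
position: [0.5384, -0.2172, 0.3403]
ee_rot: [1.0, 0.023, -0.0, -0.0]
ft_force: [-2.1, -2.8, -1.1]
grip_width: 0.245
grasp_force: 25.6
```

```bash
python3 w.py
```

```text
t 27.27 pos [ 0.5384 -0.2172  0.3403] yaw_x 2.69 tilt [-0.0005  0.0003] j [ 0.6   0.3  -0.36  1.65  0.11  1.21 -1.3 ] F [-2.1 -2.8 -1.1] M [-0.58  0.44  0.03] g 20.9 25.6
r 44.97708028848597 ang 111.45051858806 Frad -1.8918952805950178 Ftan(resist) 2.9528578013417506
```

Request:
move_arm --plan '[0,0,0,0.0026,-0.0008,0.0001,0.015]'

```text
clock: 27.4
position: [0.5409, -0.2163, 0.3402]
ee_rot: [1.0, 0.023, -0.0, -0.0]
ft_force: [-1.7, -3.2, -1.9]
grip_width: 0.243
grasp_force: 25.6
```

Request:
move_arm --plan '[0,0,0,0.0026,-0.0006,0.0001,0.015]'

```text
clock: 27.52
position: [0.5435, -0.2155, 0.3401]
ee_rot: [1.0, 0.024, -0.0, -0.0]
ft_force: [-2.5, -1.7, 0.1]
grip_width: 0.248
grasp_force: 25.7
```

Request:
move_arm --plan '[0,0,0,0.0027,-0.0005,0.0001,0.015]'

```text
clock: 27.65
position: [0.5462, -0.2149, 0.34]
ee_rot: [1.0, 0.024, -0.0, -0.0]
ft_force: [-3.0, -1.2, -0.5]
grip_width: 0.246
grasp_force: 25.7
```

```bash
python3 w.py
```

```text
t 27.65 pos [ 0.5462 -0.2149  0.34  ] yaw_x 2.7 tilt [-0.0003  0.0004] j [ 0.59  0.32 -0.36  1.63  0.12  1.21 -1.31] F [-3.  -1.2 -0.5] M [-0.23  0.63  0.04] g 21.0 25.7
r 45.063091757407484 ang 100.97715186704188 Frad -0.633064433934986 Ftan(resist) 3.2273366318202883
```

Request:
move_arm --plan '[0,0,0,0.0027,-0.0003,0.0001,0.015]'

```text
clock: 27.78
position: [0.5489, -0.2144, 0.3399]
ee_rot: [1.0, 0.024, -0.0, -0.0]
ft_force: [-2.1, 0.0, 0.3]
grip_width: 0.248
grasp_force: 25.7
```

Request:
move_arm --plan '[0,0,0,0.0027,-0.0001,0.0001,0.015]'

```text
clock: 27.9
position: [0.5516, -0.2141, 0.3398]
ee_rot: [1.0, 0.024, -0.0, -0.0]
ft_force: [-3.5, 1.1, -0.2]
grip_width: 0.247
grasp_force: 25.7
```

Request:
move_arm --plan '[0,0,0,0.0027,0.0,0.0001,0.015]'

```text
clock: 28.02
position: [0.5544, -0.214, 0.3397]
ee_rot: [1.0, 0.024, -0.0, -0.0]
ft_force: [-3.8, 2.0, -1.1]
grip_width: 0.248
grasp_force: 25.7
```

```bash
python3 w.py
```

```text
t 28.02 pos [ 0.5544 -0.214   0.3397] yaw_x 2.71 tilt [-0.0002  0.0006] j [ 0.58  0.33 -0.36  1.62  0.12  1.22 -1.32] F [-3.8  2.  -1.1] M [0.41 0.64 0.01] g 21.2 25.7
r 45.140268205566514 ang 90.53689114691518 Frad 2.0357941102565076 Ftan(resist) 3.776668996731662
```

Request:
move_arm --plan '[0,0,0,0.0023,-0.0001,0.0001,0.015]'

```text
clock: 28.15
position: [0.5567, -0.2139, 0.3396]
ee_rot: [1.0, 0.024, -0.0, -0.0]
ft_force: [-3.8, 1.0, -1.0]
grip_width: 0.249
grasp_force: 25.7
```

Request:
move_arm --plan '[0,0,0,0.0023,0.0002,0.0001,0.015]'

```text
clock: 28.28
position: [0.559, -0.214, 0.3395]
ee_rot: [1.0, 0.024, -0.0, -0.0]
ft_force: [-2.9, 1.9, -2.0]
grip_width: 0.245
grasp_force: 25.7
```

```bash
python3 w.py
```

```text
t 28.27 pos [ 0.559  -0.214   0.3395] yaw_x 2.7 tilt [-0.0001  0.0004] j [ 0.58  0.34 -0.36  1.6   0.12  1.22 -1.33] F [-2.9  1.9 -2. ] M [ 0.57  0.64 -0.02] g 20.9 25.7
r 45.27259026493029 ang 84.73816140766927 Frad 1.6329199948697979 Ftan(resist) 3.076165881011204
```

Request:
move_arm --plan '[0,0,0,0.0027,0.0003,0.0001,0.015]'

```text
clock: 28.4
position: [0.5616, -0.2143, 0.3394]
ee_rot: [1.0, 0.024, -0.0, -0.0]
ft_force: [-2.3, 1.2, -0.7]
grip_width: 0.24
grasp_force: 25.7
```

Request:
move_arm --plan '[0,0,0,0.0026,0.0006,0.0001,0.015]'

```text
clock: 28.52
position: [0.5643, -0.2148, 0.3394]
ee_rot: [1.0, 0.023, 0.0, -0.0]
ft_force: [-1.6, 2.1, -1.5]
grip_width: 0.242
grasp_force: 25.7
```

Request:
move_arm --plan '[0,0,0,0.0026,0.0008,0.0001,0.015]'

```text
clock: 28.65
position: [0.567, -0.2154, 0.3393]
ee_rot: [1.0, 0.024, 0.0, -0.0]
ft_force: [-2.0, 3.5, -1.5]
grip_width: 0.245
grasp_force: 25.7
```

```bash
python3 w.py
```

```text
t 28.65 pos [ 0.567  -0.2154  0.3393] yaw_x 2.7 tilt [0.0002 0.0003] j [ 0.57  0.36 -0.36  1.58  0.13  1.22 -1.33] F [-2.   3.5 -1.5] M [ 0.79  0.51 -0.01] g 20.9 25.7
r 45.32967156804579 ang 74.4067294630909 Frad 2.849818067982415 Ftan(resist) 2.8295966564572583
```

Request:
move_arm --plan '[0,0,0,0.0026,0.0006,0.0001,0.015]'

```text
clock: 28.78
position: [0.5696, -0.216, 0.3392]
ee_rot: [1.0, 0.023, 0.0, -0.0]
ft_force: [-2.6, 2.4, -1.4]
grip_width: 0.244
grasp_force: 25.7
```

Request:
move_arm --plan '[0,0,0,0.0025,0.001,0.0001,0.015]'

```text
clock: 28.9
position: [0.5721, -0.217, 0.339]
ee_rot: [1.0, 0.023, 0.0, -0.0]
ft_force: [-2.4, 2.1, -1.4]
grip_width: 0.247
grasp_force: 25.6
```

Request:
move_arm --plan '[0,0,0,0.0024,0.0012,0.0001,0.015]'

```text
clock: 29.02
position: [0.5745, -0.2181, 0.3389]
ee_rot: [1.0, 0.023, 0.0, -0.0]
ft_force: [-1.4, 3.6, -3.0]
grip_width: 0.244
grasp_force: 25.6
```

```bash
python3 w.py
```

```text
t 29.02 pos [ 0.5745 -0.2181  0.3389] yaw_x 2.69 tilt [0.     0.0001] j [ 0.57  0.38 -0.35  1.56  0.14  1.23 -1.33] F [-1.4  3.6 -3. ] M [ 0.79  0.43 -0.01] g 20.8 25.6
r 45.53752662402421 ang 64.30763272221867 Frad 2.635633686358107 Ftan(resist) 2.8295376002749326
```

Request:
move_arm --plan '[0,0,0,0.0024,0.0012,0.0001,0.015]'

```text
clock: 29.15
position: [0.577, -0.2192, 0.3389]
ee_rot: [1.0, 0.023, 0.0, -0.0]
ft_force: [-2.3, 3.3, -2.5]
grip_width: 0.247
grasp_force: 25.6
```

Request:
move_arm --plan '[0,0,0,0.0023,0.0015,0.0001,0.015]'

```text
clock: 29.28
position: [0.5793, -0.2207, 0.3387]
ee_rot: [1.0, 0.023, 0.0, -0.0]
ft_force: [-1.4, 3.6, -3.3]
grip_width: 0.246
grasp_force: 25.6
```

Request:
move_arm --plan '[0,0,0,0.0022,0.0016,0.0001,0.015]'

```text
clock: 29.4
position: [0.5816, -0.2221, 0.3386]
ee_rot: [1.0, 0.023, 0.0, -0.0]
ft_force: [-1.8, 2.7, -2.1]
grip_width: 0.245
grasp_force: 25.6
```

```bash
python3 w.py
```

```text
t 29.4 pos [ 0.5816 -0.2221  0.3386] yaw_x 2.69 tilt [0. 0.] j [ 0.57  0.39 -0.35  1.54  0.14  1.24 -1.33] F [-1.8  2.7 -2.1] M [ 0.85  0.24 -0.02] g 20.9 25.6
r 45.681160746248075 ang 54.05746385107606 Frad 1.1175271022237299 Ftan(resist) 3.091924524985038
```

Request:
move_arm --plan '[0,0,0,0.0021,0.0017,0.0001,0.015]'

```text
clock: 29.52
position: [0.5838, -0.2237, 0.3385]
ee_rot: [1.0, 0.023, 0.0, -0.0]
ft_force: [-0.0, 2.4, -3.8]
grip_width: 0.243
grasp_force: 25.6
```

Request:
move_arm --plan '[0,0,0,0.002,0.0019,0.0001,0.015]'

```text
clock: 29.65
position: [0.5859, -0.2256, 0.3384]
ee_rot: [1.0, 0.023, 0.0, -0.0]
ft_force: [-1.3, 3.8, -3.2]
grip_width: 0.245
grasp_force: 25.5
```

Request:
move_arm --plan '[0,0,0,0.0018,0.002,0.0001,0.015]'

```text
clock: 29.78
position: [0.5878, -0.2274, 0.3384]
ee_rot: [1.0, 0.023, 0.0, -0.0]
ft_force: [-0.7, 3.0, -4.2]
grip_width: 0.246
grasp_force: 25.5
```

```bash
python3 w.py
```

```text
t 29.77 pos [ 0.5878 -0.2274  0.3384] yaw_x 2.69 tilt [0.0001 0.    ] j [ 0.57  0.41 -0.35  1.52  0.14  1.24 -1.33] F [-0.7  3.  -4.2] M [0.88 0.12 0.04] g 21.0 25.5
r 45.6996069288848 ang 43.836490484765804 Frad 1.5206544638677104 Ftan(resist) 2.642497249632196
```

Request:
move_arm --plan '[0,0,0,0.0017,0.0021,0.0003,0.015]'

```text
clock: 29.9
position: [0.5896, -0.2295, 0.3382]
ee_rot: [1.0, 0.023, 0.0, 0.0]
ft_force: [-0.5, 4.1, -2.7]
grip_width: 0.243
grasp_force: 25.6
```

Request:
move_arm --plan '[0,0,0,0.0016,0.0022,0.0002,0.015]'

```text
clock: 30.02
position: [0.5913, -0.2316, 0.338]
ee_rot: [1.0, 0.023, 0.0, 0.0]
ft_force: [0.1, 4.5, -1.9]
grip_width: 0.244
grasp_force: 25.6
```

Request:
move_arm --plan '[0,0,0,0.0014,0.0023,0.0001,0.015]'

```text
clock: 30.15
position: [0.5928, -0.2338, 0.338]
ee_rot: [1.0, 0.023, 0.0, 0.0]
ft_force: [0.4, 3.9, -2.9]
grip_width: 0.244
grasp_force: 25.6
```

```bash
python3 w.py
```

```text
t 30.15 pos [ 0.5928 -0.2338  0.338 ] yaw_x 2.69 tilt [ 0.0006 -0.0001] j [ 0.57  0.42 -0.34  1.5   0.15  1.25 -1.32] F [ 0.4  3.9 -2.9] M [ 0.93 -0.06 -0.08] g 20.8 25.6
r 45.66571626326933 ang 33.59212956985226 Frad 2.429573602533928 Ftan(resist) 3.015658379423304
```

Request:
move_arm --plan '[0,0,0,0.0015,0.0023,0.0001,0.015]'

```text
clock: 30.28
position: [0.5944, -0.2361, 0.3378]
ee_rot: [1.0, 0.023, 0.0, 0.0]
ft_force: [-0.0, 2.9, -3.6]
grip_width: 0.244
grasp_force: 25.6
```

Request:
move_arm --plan '[0,0,0,0.0012,0.0024,0.0002,0.015]'

```text
clock: 30.4
position: [0.5957, -0.2385, 0.3377]
ee_rot: [1.0, 0.023, 0.0, 0.0]
ft_force: [-0.7, 3.0, -2.1]
grip_width: 0.246
grasp_force: 25.6
```

Request:
move_arm --plan '[0,0,0,0.001,0.0025,0.0001,0.015]'

```text
clock: 30.52
position: [0.5968, -0.2409, 0.3376]
ee_rot: [1.0, 0.023, 0.0, 0.0]
ft_force: [0.5, 3.5, -1.9]
grip_width: 0.243
grasp_force: 25.7
```

```bash
python3 w.py
```

```text
t 30.52 pos [ 0.5968 -0.2409  0.3376] yaw_x 2.68 tilt [ 0.0005 -0.0002] j [ 0.57  0.44 -0.34  1.48  0.15  1.25 -1.31] F [ 0.5  3.5 -1.9] M [ 0.86 -0.2  -0.  ] g 20.8 25.7
r 45.76968818037471 ang 23.366655249543207 Frad 1.8842128302056083 Ftan(resist) 3.0072873091134036
```

Request:
move_arm --plan '[0,0,0,0.001,0.0025,0.0001,0.015]'

```text
clock: 30.65
position: [0.5979, -0.2432, 0.3374]
ee_rot: [1.0, 0.023, 0.0, -0.0]
ft_force: [-0.6, 4.9, -1.7]
grip_width: 0.247
grasp_force: 25.7
```

Request:
move_arm --plan '[0,0,0,0.0007,0.0026,0.0002,0.015]'

```text
clock: 30.78
position: [0.5987, -0.2455, 0.3373]
ee_rot: [1.0, 0.024, 0.0, -0.0]
ft_force: [-1.0, 5.8, -0.1]
grip_width: 0.246
grasp_force: 25.9
```

Request:
move_arm --plan '[0,0,0,0.0006,0.0026,0.0001,0.015]'

```text
clock: 30.9
position: [0.5994, -0.2477, 0.3372]
ee_rot: [1.0, 0.024, -0.0, -0.001]
ft_force: [-1.6, 7.7, 0.5]
grip_width: 0.243
grasp_force: 26.0
```

```bash
python3 w.py
```

```text
t 30.9 pos [ 0.5994 -0.2477  0.3372] yaw_x 2.72 tilt [-0.0002  0.0011] j [ 0.57  0.45 -0.34  1.47  0.15  1.26 -1.3 ] F [-1.6  7.7  0.5] M [ 1.79  0.44 -0.03] g 20.8 26.0
r 46.05020936806929 ang 14.27439501619932 Frad 0.3503530190940128 Ftan(resist) 7.8220423536794215
```

The crank has stiffened: resistance rose from 3 to 7.8 N over about 0.15 rad, which is roughly 90 N of clamp. I stop here, ease off, release and lift.

Request:
move_arm --plan '[0,0,0,-0.0001,-0.0006,0,0.015,0,0,0,-0.0001,-0.0006,0,0.06,0,0,0,-0.0001,-0.0006,0,0.06,0,0,0,-0.0001,-0.0006,0,0.06,0,0,0,-0.0001,-0.0006,-0.03,0.06,0,0,0,-0.0001,-0.0006,-0.08,0.06,0,0,0,-0.0001,-0.0006,-0.12,0.06,0,0,0,-0.0001,-0.0006,-0.12,0.06,0,0,0,-0.0001,-0.0006,-0.12,0.06]'

```text
clock: 32.02
position: [0.599, -0.2479, 0.4564]
ee_rot: [1.0, 0.023, -0.0, 0.0]
ft_force: [0.2, 0.1, -2.2]
grip_width: 0.705
grasp_force: 0.0
```

```bash
python3 - <<'E'
from h import *
st()
for c in ('side','top'):
  print(pts(c,['glued_transformer','platen','crank_hub','knob_grip'])[1])
E
```

```text
t 32.02 pos [ 0.599  -0.2479  0.4564] yaw_x 2.67 tilt [-0.0006 -0.0002] j [ 0.57  0.39 -0.34  1.3   0.13  1.48 -1.29] F [ 0.2  0.1 -2.2] M [-0.04  0.06 -0.03] g 60.2 0.0
{'glued_transformer': [([0.5546, -0.2562, 0.0143], 0.76)], 'platen': [([0.5573, -0.2578, 0.0532], 0.96)], 'crank_hub': [([0.5545, -0.2593, 0.1459], 0.61)], 'knob_grip': [([0.5978, -0.2454, 0.1856], 0.53)]}
{'glued_transformer': [([0.558, -0.2591, 0.0119], 0.51)], 'platen': [([0.5526, -0.2587, 0.051], 0.59)], 'crank_hub': [([0.553, -0.2604, 0.146], 0.71)], 'knob_grip': [([0.5979, -0.247, 0.1784], 0.68), ([0.652, -0.2237, 0.0041], 0.62)]}
```

```bash
python3 -c "
from workcell import manip
print(manip.hand_in())"
```

```text
the job is handed in; nothing more can be done
None
```

I fitted the crank fully home on the spindle and wound it about 2.5 turns until it stiffened, at roughly 90 N of clamp judged from the knob force. I then released it, left it on the spindle and handed the job in at about 32 s. The hand-in gave no verdict, and I viewed 11 pictures where the limit was 10.

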